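Clamp the printing block in its jig

TASK

Get the printing block ready for inking: push it along its channel, away from the robot, until it sits flush against the end stop of the jig. Then push the clamp's lever over past its centre so that it snaps down and its rubber foot presses on the block. Only push: do not pick anything up, and leave the bottles and cups standing where they are.

Things in the scene. Friction and masses are not known exactly. Their poses are not given: they have to be found in the camera images.
- jig: Fixed jig: plywood board flat on the desk, 240 (x) x 250 (y) x 12 mm, far and near ends at x = +-120 mm. Origin: desk level, on the channel's middle line. x: push direction, away from the robot; y left; z up. Two dark rails along x, from -90 to +90 mm, inner faces at y = +-58 mm, 14 mm wide, tops 22 mm above the desk. The channel's near end is open, its far end shut by the end stop.
- stop_face (a point): The end stop, a dark wooden bar across the far end of the channel, 144 mm wide, top 28 mm above the desk. The point is the middle of the lower edge of its near face, at x = +90 mm in the jig frame, 12 mm above the desk.
- block: Loose printing block, wood with a grey top and a flower pattern, 90 (x) x 110 (y) x 18 mm, 0.1 to 0.22 kg, flat on the board between the rails (3 mm play a side), top 30 mm above the desk. Origin: centre of its underside; axes about as the jig's. Starts 20 to 50 mm short of the stop; flush, its origin is at x = +45 mm and its near edge at x = 0 in the jig frame.
- clamp: Steel toggle clamp fixed on the board left of the channel: foot plate 50 x 36 x 4 mm, two upright cheeks (48 mm high, 26 mm over both), the lever between them. Origin: centre of the plate's underside, 12 mm above the desk, at y = +95 mm in the jig frame and, varying, x = +30 to +60 mm. Axes parallel to the jig's; the lever swings in its y-z plane.
- pivot (a point): The lever's hinge axis (it runs along the clamp's x), 52 mm above the desk.
- grip_end (a point): Outer end of the lever's black round grip, 104 mm from the pivot; moves with the lever. The grip is 18 mm thick and takes the last 41 mm; the rest is a steel bar 12 mm wide. Open, this point is about 50 mm to the left (+y) of the pivot and 143 mm above the desk; upright, it is 156 mm above the desk.
- lever (a joint): Lever angle, rad. 0 = open, leaning 0.5 rad outwards (left, +y); grows as it swings over to the right. 0.5 = upright, about 1.0 = centre: a spring drives it back to 0 before centre and snaps it over after. 2.07 = level, its rubber foot (18 mm across, 58 mm from the pivot) pressing on a block that is home. Swinging it takes at most about 4 N at the grip.
- dropper_a: Bystander: small dropper bottle, 28 mm across, 62 mm tall, standing on the desk to the right of the jig. Origin: centre of its underside.
- dropper_b: Bystander: another dropper bottle like it, also to the right of the jig. Origin: centre of its underside.
- foil_cup: Bystander: low foil baking cup, 72 mm across, 32 mm tall, beyond the end stop. Origin: centre of its underside.
- cup: Bystander: white plastic cup, 64 mm across the rim, 80 mm tall, with brushes up to 190 mm tall in it, standing well to the left of the clamp. Origin: centre of its underside.

How it is judged:
By the outcome, as a careful person would: the job done as asked, in the order asked, and still so for the second after the job is handed in, with the robot touching nothing.
It also fails if it takes over 40 s, if anything falls off the work surface, if the arm or the gripper's body presses on something with over 40 N, if the wrist force passes 120 N, or if a joint passes its speed limit or range.

ROBOT

A 6-joint arm with a two-finger parallel gripper is mounted at the origin on the work surface. World frame = base frame: x ahead of the robot, y to its left, z up, the work surface at z = 0. Lengths are in mm, angles in rad, forces in N, time in s.
With the tool pointing down it reaches from about 275 to 750 mm from the base axis. Payload 10.2 kg.
Tool frame: the origin (TCP) lies between the finger pads; the fingertips stand 11 mm ahead of it and the grasp point (between the pads) lies 8 mm behind it (ctrl.tip_extent is the distance from the TCP to the fingertips, in mm); z points along the fingers, y is the direction in which the jaws open and shut (so a half turn about z gives the same grasp; the last joint's range is limited). The gripper opens to 85 mm and grips with 20 to 120 N. Pads are 22 mm wide; open, the fingers measure 114 mm over their backs; the gripper's body (76 mm by 85 mm) begins 54 mm behind the grasp point. The pads swing forward as they close: fully open they stand 13 mm farther back than shut.
Start: joints at [0.973, 0.313, 1.498, -0, 1.331, -0.223], TCP at [192.208, 488.556, 242.294] pointing down, gripper open.
Joint ranges: [-2.94, 2.94], [-0.97, 2.17], [0.19, 2.56], [-1.23, 4.37], [0.02, 3.11], [-2.88, 2.88]. Speed limits (rad/s): [2.39, 2.39, 3.01, 3.14, 3.14, 3.14].

INTERFACE

Orientations are given as a unit quaternion [w, x, y, z].
In Python, from rig import ctrl gives the robot as it stands.
- The arm moves only by the tool apply_moves, never from a script. Its argument "commands" is a list of rows, each a list of 5 numbers: the finger opening in cm, from 0 to 8.54, then the shift along the tool's x, y, z in cm, then the turn about the tool's z in rad. In form: [[jaw, dx, dy, dz, roll], ...]. A call has 1 to 12 rows; each row shifts and turns the commanded pose from where the row before left it, along the tool's axes as they then stand; what a row does not reach is not made up. A row lasts 1/12 s, in which the tool goes at most 41.7 mm and 7.16 degrees, less where a joint would pass 70% of its speed; a pose out of reach is approached as far as the arm can. A call with a gripper value outside its range is refused whole. The fingers move at their own pace and stop on an object; "squeeze" is the grip in N (left out, the last holds). Time passes only in rows, so rows that do not move let the fingers close. It gives the time, the measured TCP pose, the force and the opening at its end, in the units of the state.
- ctrl.sense(): the state, without advancing time (a new reading comes with each control period).
- ctrl.capture(name): name is "scene" or "top"; returns the picture (400x640x3 uint8, red, green, blue); there is no depth.
- ctrl.camera_info(name): a dict with "fov_y" (degrees; the focal length in pixels is half the picture's height over the tangent of half this angle, whatever the lens; pixels are square), "cx", "cy" (the principal point, pixels), "camera_from_world" (4x4, takes a point from world to camera coordinates). Camera axes: x right, y down, z forward; pixel columns grow to the right and rows downward; lengths in mm; the calibration is good to about 2 mm. A picture is of the moment at which its call begins. camera_info takes no time and is no camera call.
- ctrl.finish_job(): hands the job in, once; it reports no verdict.
The state is a dict: "time_s": time; "joints": joint angles; "dq": joint speeds; "tau": joint torques, N m; "eef_pos": TCP position; "ee_rot": TCP orientation; "force": force on the tool from outside, world axes, zero at the start; "wrist_torque": the same for the moment, N m; "grip_width": opening from 0.0 (shut) to 1.0 (fully open).
Only numpy, scipy, OpenCV 4.12 (cv2) and the standard library are available. Lean on these libraries where they do the work, as an engineer would, in place of code of your own. Each camera call takes 0.05 s, during which the arm holds its last target.

## Working session

There is one attempt and no reset: what is moved stays moved. The work goes in short steps, Python scripts to look and compute and a tool call to move; the robot and the scene stay as the last step left them, time stands still between calls to the robot, and variables do not carry over. Pictures are saved under pics/ and viewed, and the job is handed in when it is done.

Besides the shell and the picture viewer there is one more tool, called as name([rows], argument=value, ...), one row to a line, values as JSON. apply_moves: Moves the arm, as the interface text tells. Its arguments: {"type":"object","properties":{"commands":{"type":"array"},"squeeze":{"type":"number"}},"required":["commands"]}

```bash
mkdir -p pics; python3 - <<'E'
from rig import ctrl
import cv2
for n in("scene","top"):
    im=ctrl.capture(n); cv2.imwrite(f"pics/{n}0.png",im[:,:,::-1]); i=ctrl.camera_info(n); print(n,i)
s=ctrl.sense(); print(s)
E
```

```text
scene {'fov_y': 51.34685639609746, 'cx': 312.1693392227161, 'cy': 200.54067049341978, 'camera_from_world': array([[-5.26205929e-01,  8.50115001e-01, -2.02929751e-02,
         2.64633550e+02],
       [ 5.14685275e-01,  2.99403021e-01, -8.03403323e-01,
        -2.37495677e+02],
       [-6.76909439e-01, -4.33200087e-01, -5.95089318e-01,
         1.39142271e+03],
       [ 0.00000000e+00,  0.00000000e+00,  0.00000000e+00,
         1.00000000e+00]])}
top {'fov_y': 56.52703185761464, 'cx': 314.13158923000833, 'cy': 195.74145392965028, 'camera_from_world': array([[ 1.40679125e-02, -9.99715204e-01,  1.92770719e-02,
         2.97361851e+01],
       [-9.84946094e-01, -1.71768042e-02, -1.72006251e-01,
         6.00769605e+02],
       [ 1.72288382e-01, -1.65671078e-02, -9.84907226e-01,
         8.11487395e+02],
       [ 0.00000000e+00,  0.00000000e+00,  0.00000000e+00,
         1.00000000e+00]])}
{'time_s': 0.1, 'joints': array([ 9.72581646e-01,  3.13382043e-01,  1.49832266e+00,  1.84088720e-06,
        1.33099882e+00, -2.23364918e-01]), 'dq': array([ 0.00087168,  0.00055749, -0.00308099,  0.00087471,  0.00183139,
        0.00022411]), 'tau': array([ 5.20868227e-03, -4.12893355e+01, -2.60142052e+01, -3.91095045e-05,
        2.95239377e-03,  1.37261242e-07]), 'eef_pos': array([192.09602461, 488.37554308, 241.81291401]), 'ee_rot': array([-2.22623046e-04,  1.86329681e-01,  9.82487120e-01, -5.08868084e-04]), 'force': array([ 0.62205557, -0.18344376,  1.33813334]), 'wrist_torque': array([-0.05272008, -0.00353033,  0.00538082]), 'grip_width': 1.0019613796446694}
```

View pics/scene0.png

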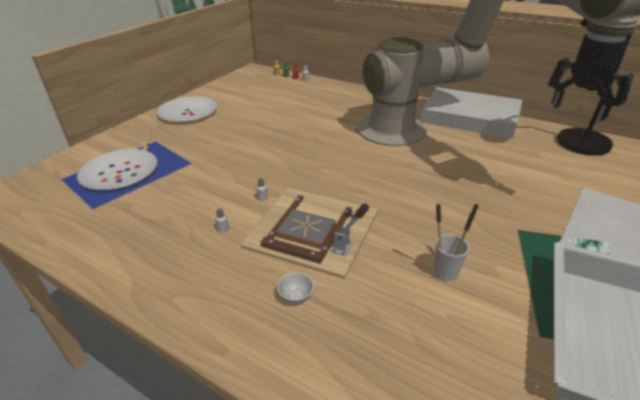

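View pics/top0.png

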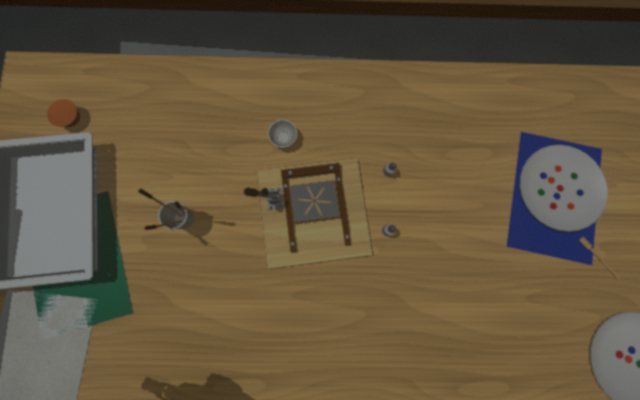

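```bash
python3 - <<'E'
import cv2
a=cv2.imread("pics/top0.png")[145:285,230:410]; cv2.imwrite("pics/top0c.png",cv2.resize(a,None,fx=4.4,fy=4.2857,interpolation=cv2.INTER_CUBIC) if 0 else cv2.resize(a,None,fx=4,fy=4,interpolation=cv2.INTER_CUBIC))
a=cv2.imread("pics/scene0.png")[175:315,210:390]; cv2.imwrite("pics/scene0c.png",cv2.resize(a,None,fx=4,fy=4,interpolation=cv2.INTER_CUBIC))
E
```

```text
(no output)
```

View pics/top0c.png

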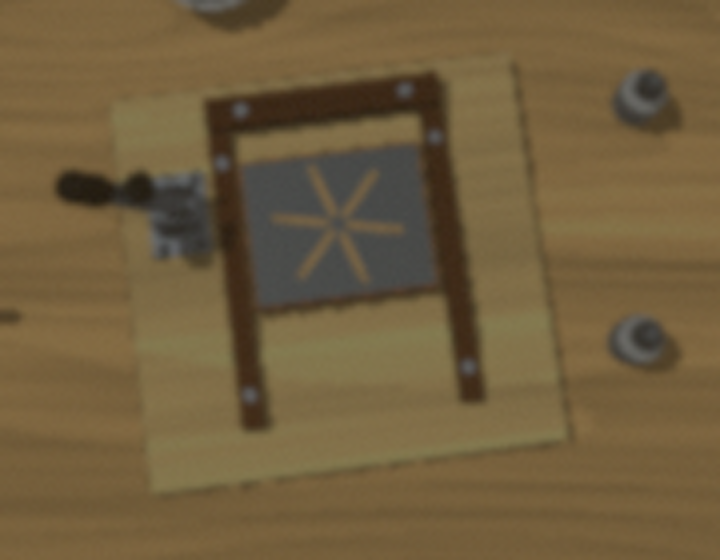

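View pics/scene0c.png

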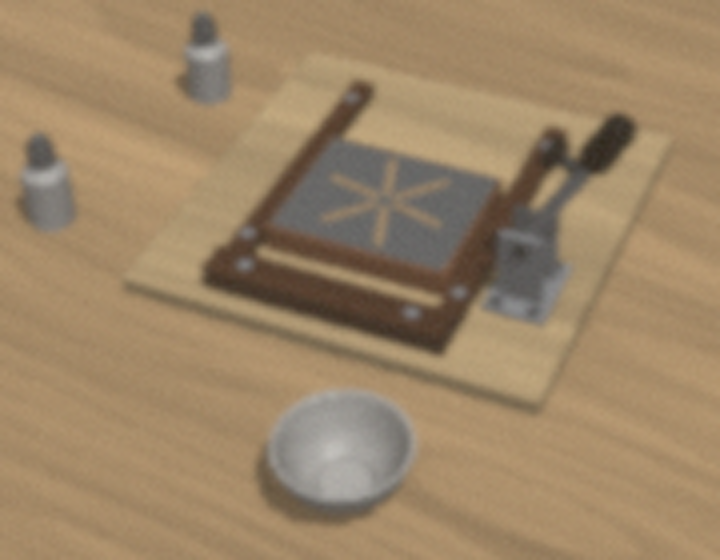

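```bash
cat > h.py <<'E'
import numpy as np
from rig import ctrl
def cam(n):
    i=ctrl.camera_info(n); return i, 200/np.tan(np.radians(i['fov_y']/2)), i['camera_from_world']
def proj(n,P):
    i,f,T=cam(n); c=np.atleast_2d(P)@T[:3,:3].T+T[:3,3]
    return np.c_[f*c[:,0]/c[:,2]+i['cx'], f*c[:,1]/c[:,2]+i['cy']]
def ray(n,px,z):
    i,f,T=cam(n); R=T[:3,:3];o=-R.T@T[:3,3]
    d=R.T@np.array([(px[0]-i['cx'])/f,(px[1]-i['cy'])/f,1]); return o+d*(z-o[2])/d[2]
def uc(p,off,s=4): return (np.array(p,float)+.5)/s-.5+np.array(off)
E
python3 - <<'E'
from h import *
from scipy.optimize import least_squares
ot,os_=(230,145),(210,175)
tb=uc([(111,103),(515,60),(570,438),(152,491)],ot)
tk=uc([(240,163),(418,144),(438,290),(260,306)],ot)
sb=uc([(540,400),(127,280),(312,55),(670,135)],os_)
sk=uc([(447,270),(268,222),(330,140),(500,182)],os_)
B=np.array([(120,125),(120,-125),(-120,-125),(-120,125)]); K=np.array([(45,55),(45,-55),(-45,-55),(-45,55)])
def W(q,L,z):
    c,s=np.cos(q[2]),np.sin(q[2]); return np.c_[L@np.array([[c,s],[-s,c]])+q[:2],np.full(4,z)]
for views in ("t","s","ts"):
  def r(q,L,z,t,s):
    e=[]
    if "t" in views:e.append(proj("top",W(q,L,z))-t)
    if "s" in views:e.append(proj("scene",W(q,L,z))-s)
    return np.concatenate(e).ravel()
  j=least_squares(r,[500,0,0],args=(B,12,tb,sb)); k=least_squares(r,[500,0,0],args=(K,30,tk,sk))
  c,s=np.cos(j.x[2]),np.sin(j.x[2]); d=k.x[:2]-j.x[:2]
  print(views,j.x,np.abs(j.fun).max(),k.x,np.abs(k.fun).max(),"block in jig",c*d[0]+s*d[1],-s*d[0]+c*d[1])
q=j.x; R=np.array([[c,-s],[s,c]])
def J(x,y,z): return np.r_[R@[x,y]+q[:2],z]
for cx in(30,40,50,60):
  P=[J(cx,95,52),J(cx,145,143)]
  print(cx,[ (proj("top",p)[0]-ot)*4+1.5 for p in P],[ (proj("scene",p)[0]-os_)*4+1.5 for p in P])
np.save("jig.npy",q)
print(ctrl.sense()['time_s'])
E
```

```text
t [5.68181514e+02 3.82223513e+01 1.35792802e-01] 1.605828132211002 [5.91668879e+02 3.79697808e+01 1.30010138e-01] 1.2489538934702864 block in jig 23.23695559810929 -3.4298675625993513
s [5.69691652e+02 4.22344108e+01 1.50006095e-01] 1.2443614978402593 [5.93360757e+02 4.02208740e+01 1.62956900e-01] 1.3785955437416533 block in jig 23.102393675425446 -5.528134597991461
ts [5.68388446e+02 3.99922756e+01 1.42286541e-01] 1.9783527246832193 [5.92082281e+02 3.88376469e+01 1.43953082e-01] 1.7819932019356486 block in jig 23.290658894894207 -4.502910161535889
30 [array([165.9787319 , 228.09721365]), array([ 52.63575669, 212.45452121])] [array([545.38337224, 219.57877566]), array([644.57831135, 105.82293447])]
40 [array([164.10407286, 211.1464614 ]), array([ 50.7855463 , 193.51664939])] [array([539.0620356 , 230.75796411]), array([638.59335124, 116.95289782])]
50 [array([162.23672911, 194.26185439]), array([ 48.94341487, 174.66147005])] [array([532.63681234, 242.12087448]), array([632.5015348 , 128.28157713])]
60 [array([160.37665792, 177.44300619]), array([ 47.10930961, 155.88844278])] [array([526.1051203 , 253.67207329]), array([626.29997451, 139.81434219])]
0.1
```

```bash
cat >> h.py <<'E'
from scipy.spatial.transform import Rotation as Ro
q=np.array([568.4,39.5,.1423]); RJ=np.array([[np.cos(q[2]),-np.sin(q[2])],[np.sin(q[2]),np.cos(q[2])]])
def J(x,y,z): return np.r_[RJ@[x,y]+q[:2],z]
def inJ(p): return np.r_[RJ.T@(np.array(p[:2])-q[:2]),p[2]]
def st():
    s=ctrl.sense(); w,x,y,z=s['ee_rot']; R=Ro.from_quat([x,y,z,w]).as_matrix()
    return s,R
def show(target=None):
    s,R=st(); print("t",s['time_s'],"J",inJ(s['eef_pos']).round(1),"w",s['eef_pos'].round(1),"toolx yaw-jig",round(float(np.arctan2(-R[1,0],-R[0,0])-q[2]),3),"F jig",(RJ.T@s['force'][:2]).round(1),s['force'][2].round(1),"grip",round(s['grip_width'],2),"tip",ctrl.tip_extent)
    if target is not None: print(" tool shift cm",(R.T@(J(*target)-s['eef_pos'])/10).round(2))
E
python3 - <<'E'
from h import *
print("cup base",inJ(ray("top",(173,220),0)), "rim", inJ(ray("top",(173,213),80)))
for p in [(140,192),(150,227)]: print("brush",inJ(ray("top",p,190)),ray("top",p,190))
show((-70,0,160)); print(J(-70,0,160))
E
```

```text
cup base [ 23.76526301 339.07958707   0.        ] rim [ 27.0907874  310.71786785  80.        ]
brush [ 56.96200685 333.3198383  190.        ] [577.5147597 377.5291496 190.       ]
brush [-13.08406873 317.93553797 190.        ] [510.35848502 352.36639592 190.        ]
t 0.1 J [-308.8  497.7  241.8] w [192.1 488.4 241.8] toolx yaw-jig -0.517 F jig [ 0.6 -0.3] 1.3 grip 1.0 tip 11.0
 tool shift cm [-45.37 -31.44   8.2 ]
[499.10753003  29.57258318 160.        ]
```

apply_moves([
  [3,-3,-2.1,0,0],
  [3,-3,-2.1,0,0],
  [3,-3,-2.1,0,0],
  [3,-3,-2.1,0,0],
  [3,-3,-2.1,0,0],
  [3,-3,-2.1,0,0],
  [3,-3,-2.1,0,0],
  [3,-3,-2.1,0,0],
  [3,-3,-2.1,0,0],
  [3,-3,-2.1,0,0],
  [3,-3,-2.1,0,0],
  [3,-3,-2.1,0,0],
], squeeze=40)

```text
time_s: 1.1
eef_pos: [435.5, 120.5, 242.2]
ee_rot: [-0.0, 0.186, 0.982, -0.0]
force: [-0.4, 1.0, -0.6]
grip_width: 0.348
```

apply_moves([
  [3,0,0,0,-0.11],
  [3,0,0,0,-0.11],
  [3,0,0,0,-0.11],
  [3,0,0,0,-0.11],
  [3,0,0,0,-0.077],
  [3,0,0,0,0],
])

```text
time_s: 1.6
eef_pos: [434.8, 122.2, 242.0]
ee_rot: [-0.0, -0.072, 0.997, 0.0]
force: [-0.5, -0.1, -0.1]
grip_width: 0.348
```

```bash
python3 - <<'E'
from h import *
show((-70,0,60))
E
```

```text
t 1.6 J [-120.5  100.8  242. ] w [434.8 122.2 242. ] toolx yaw-jig 0.002 F jig [-0.5 -0.1] -0.1 grip 0.35 tip 11.0
 tool shift cm [ -5.04 -10.1   18.2 ]
```

apply_moves([
  [3,-1.26,-2.52,0,0],
  [3,-1.26,-2.52,0,0],
  [3,-1.26,-2.53,0,0],
  [3,-1.26,-2.53,0,0],
  [3,0,0,3.7,0],
  [3,0,0,3.7,0],
  [3,0,0,3.7,0],
  [3,0,0,3.6,0],
  [3,0,0,3.5,0],
  [3,0,0,0,0],
  [3,0,0,0,0],
])

```text
time_s: 2.52
eef_pos: [498.7, 29.5, 59.9]
ee_rot: [-0.001, -0.07, 0.998, 0.0]
force: [-0.5, 0.5, 0.3]
grip_width: 0.35
```

```bash
python3 - <<'E'
from h import *
import cv2
show((-50,0,27))
a=ctrl.capture("top")[145:285,230:410,::-1]; b=ctrl.capture("scene")[175:315,210:390,::-1]
cv2.imwrite("pics/c1.png",cv2.resize(np.vstack([a,b]),None,fx=2.14,fy=2.14,interpolation=cv2.INTER_CUBIC))
E
```

```text
t 2.5167 J [-70.4  -0.   59.9] w [498.7  29.5  59.9] toolx yaw-jig -0.002 F jig [-0.4  0.5] 0.3 grip 0.35 tip 11.0
 tool shift cm [-2.05  0.    3.29]
```

View pics/c1.png

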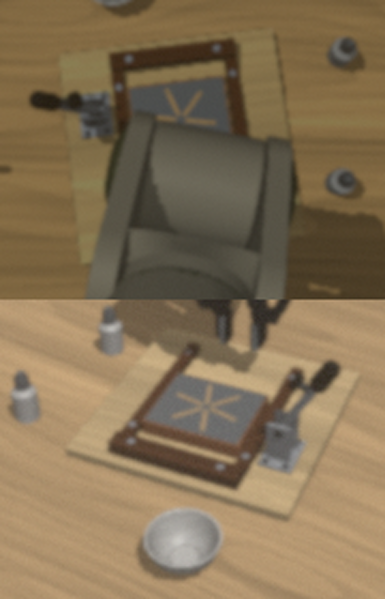

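The crop shows the fingers (about (235,330)) centred over the open near end of the channel, clear of the rails and the lever. I'll descend next.

apply_moves([
  [3,0,0,1.2,0],
  [3,0,0,1.0,0],
  [3,0,0,0.6,0],
  [3,0,0,0.4,0],
  [3,0,0,0,0],
  [3,-0.5,0,0,0],
  [3,-0.5,0,0,0],
  [3,-0.5,0,0,0],
  [3,-0.5,0,0,0],
  [3,0,0,0,0],
  [3,0,0,0,0],
])

```text
time_s: 3.53
eef_pos: [519.2, 32.3, 28.3]
ee_rot: [-0.0, -0.071, 0.997, -0.0]
force: [0.0, -0.1, -0.3]
grip_width: 0.355
```

```bash
python3 - <<'E'
from h import *
import cv2
show((-11,0,28))
b=ctrl.capture("scene")[175:275,230:360,::-1]
cv2.imwrite("pics/c2.png",cv2.resize(b,None,fx=5,fy=5,interpolation=cv2.INTER_CUBIC))
E
```

```text
t 3.5333 J [-49.8  -0.1  28.3] w [519.2  32.3  28.3] toolx yaw-jig 0.0 F jig [ 0.  -0.1] -0.3 grip 0.36 tip 11.0
 tool shift cm [-3.88  0.01  0.03]
```

View pics/c2.png

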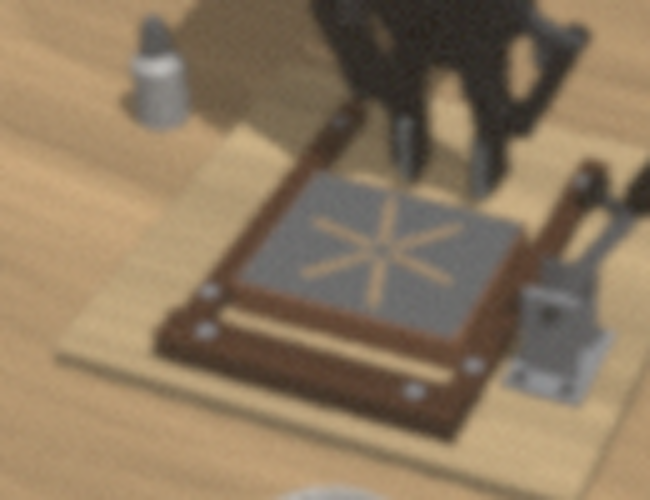

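```bash
python3 - <<'E'
from h import *
for z in (12,17,22,27,32):
  print(z,[((proj("scene",J(-39,y,z))[0]-[230,175])*5+2).round() for y in (-29,-15,15,29)])
E
```

```text
12 [array([388., 189.]), array([414., 196.]), array([471., 210.]), array([498., 217.])]
17 [array([388., 181.]), array([414., 188.]), array([471., 202.]), array([498., 209.])]
22 [array([388., 173.]), array([414., 180.]), array([471., 194.]), array([498., 201.])]
27 [array([387., 165.]), array([414., 172.]), array([471., 186.]), array([498., 193.])]
32 [array([387., 157.]), array([414., 163.]), array([471., 178.]), array([498., 185.])]
```

The fingertips, at (405,183) and (480,198) in the crop, project to about 20 mm above the desk. That is below the block's top and above the board. I'll lower 2 mm and push.

apply_moves([
  [3,-0.3,0,0.2,0],
  [3,-0.3,0,0,0],
  [3,-0.3,0,0,0],
  [3,-0.3,0,0,0],
  [3,-0.2,0,0,0],
  [3,-0.2,0,0,0],
  [3,-0.2,0,0,0],
  [3,-0.2,0,0,0],
  [3,-0.2,0,0,0],
  [3,-0.2,0,0,0],
  [3,-0.2,0,0,0],
  [3,-0.2,0,0,0],
])

```text
time_s: 4.58
eef_pos: [546.8, 36.2, 26.3]
ee_rot: [-0.0, -0.071, 0.997, -0.0]
force: [-1.5, -0.3, 0.8]
grip_width: 0.354
```

```bash
python3 - <<'E'
from h import *
show((-11,0,26))
E
```

```text
t 4.5833 J [-21.8  -0.2  26.3] w [546.8  36.2  26.3] toolx yaw-jig -0.0 F jig [-1.5 -0.1] 0.8 grip 0.35 tip 11.0
 tool shift cm [-1.08  0.02  0.03]
```

Contact is at about 1.5 N and the block is sliding.

apply_moves([
  [3,-0.2,0,0,0],
  [3,-0.2,0,0,0],
  [3,-0.2,0,0,0],
  [3,-0.1,0,0,0],
  [3,-0.1,0,0,0],
  [3,0,0,0,0],
])

```text
time_s: 5.08
eef_pos: [554.8, 37.4, 26.3]
ee_rot: [0.0, -0.071, 0.997, -0.0]
force: [0.1, -0.1, -0.4]
grip_width: 0.354
```

```bash
python3 - <<'E'
from h import *
import cv2
show((-11,0,26))
b=ctrl.capture("scene")[175:275,230:360,::-1]
cv2.imwrite("pics/c3.png",cv2.resize(b,None,fx=5,fy=5,interpolation=cv2.INTER_CUBIC))
E
```

```text
t 5.0833 J [-13.7  -0.2  26.3] w [554.8  37.4  26.3] toolx yaw-jig -0.0 F jig [ 0.1 -0.1] -0.4 grip 0.35 tip 11.0
 tool shift cm [-0.27  0.02  0.03]
```

View pics/c3.png

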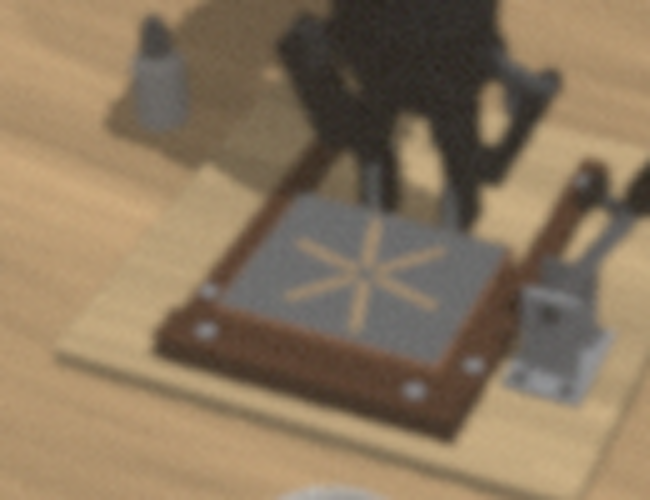

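The gap at the far edge (around (330,330)) is nearly closed. I'll continue in 1 mm steps and watch the force.

apply_moves([
  [3,-0.1,0,0,0],
  [3,-0.1,0,0,0],
  [3,0,0,0,0],
])

```text
time_s: 5.38
eef_pos: [556.7, 37.7, 26.3]
ee_rot: [0.0, -0.071, 0.997, -0.0]
force: [0.9, 0.0, 0.2]
grip_width: 0.355
```

apply_moves([
  [3,-0.1,0,0,0],
  [3,0,0,0,0],
])

```text
time_s: 5.55
eef_pos: [557.7, 37.8, 26.3]
ee_rot: [0.0, -0.071, 0.997, -0.0]
force: [-0.8, 0.5, 0.2]
grip_width: 0.353
```

apply_moves([
  [3,-0.1,0,0,0],
  [3,0,0,0,0],
])

```text
time_s: 5.72
eef_pos: [558.7, 37.9, 26.3]
ee_rot: [0.0, -0.071, 0.997, 0.0]
force: [0.3, -0.4, -0.3]
grip_width: 0.352
```

apply_moves([
  [3,-0.1,0,0,0],
  [3,0,0,0,0],
])

```text
time_s: 5.88
eef_pos: [559.0, 38.0, 26.2]
ee_rot: [-0.001, -0.071, 0.997, -0.0]
force: [-4.0, -1.7, 3.7]
grip_width: 0.351
```

apply_moves([
  [3,-0.1,0,0,0],
  [3,0,0,0,0],
])

```text
time_s: 6.05
eef_pos: [559.0, 38.0, 26.1]
ee_rot: [-0.002, -0.071, 0.997, 0.0]
force: [-10.5, -2.8, 7.3]
grip_width: 0.348
```

```bash
python3 - <<'E'
from h import *
import cv2
show((-11,0,26))
b=ctrl.capture("scene")[175:275,230:360,::-1]
cv2.imwrite("pics/c4.png",cv2.resize(b,None,fx=5,fy=5,interpolation=cv2.INTER_CUBIC))
E
```

```text
t 6.05 J [-9.5 -0.1 26.1] w [559.   38.   26.1] toolx yaw-jig 0.0 F jig [-10.8  -1.3] 7.3 grip 0.35 tip 11.0
 tool shift cm [0.15 0.01 0.01]
```

View pics/c4.png

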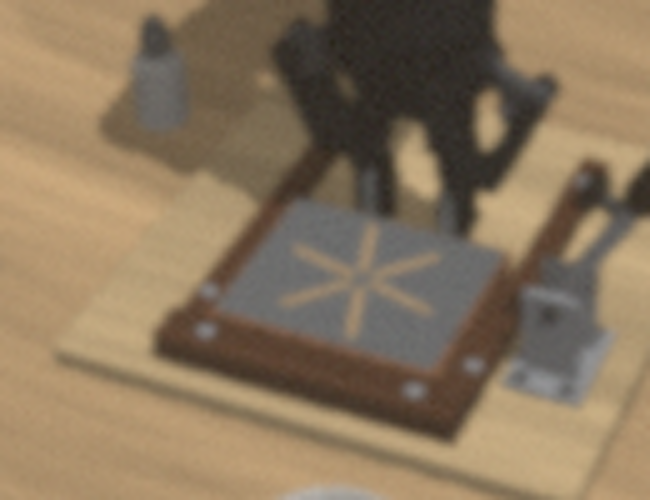

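The block is flush: TCP motion stalled, the force rose to 10.8 N, and no gap is visible at the stop. I'll back off and go to the lever with the tool turned 90°, so the linkage knuckles stay clear of the grip.

apply_moves([
  [3,0.3,0,0,0],
  [3,1,0,0,0],
  [3,2,0,0,0],
  [3,2,0,0,0],
  [3,0,0,-3,0],
  [3,0,0,-4,0],
  [0,0,0,-4,0],
  [0,0,0,-4,0],
  [0,0,0,-4,0],
  [0,0,0,0,0],
])

```text
time_s: 6.93
eef_pos: [510.9, 30.4, 224.0]
ee_rot: [0.007, -0.071, 0.997, -0.002]
force: [1.0, -0.7, 0.2]
grip_width: 0.0
```

```bash
python3 - <<'E'
from h import *
import cv2
show((44,190,215))
print(ctrl.sense()['joints'].round(2))
a=ctrl.capture("top")[145:245,230:370,::-1];b=ctrl.capture("scene")[175:275,230:370,::-1]
cv2.imwrite("pics/c5.png",cv2.resize(np.vstack([a,b]),None,fx=3,fy=3,interpolation=cv2.INTER_CUBIC))
E
```

```text
t 6.9333 J [-58.2  -0.8 224. ] w [510.9  30.4 224. ] toolx yaw-jig 0.0 F jig [ 0.9 -0.8] 0.2 grip 0.0 tip 11.0
 tool shift cm [-10.21  19.09   0.96]
[-0.17  0.29  1.58  0.    1.26 -1.88]
```

View pics/c5.png

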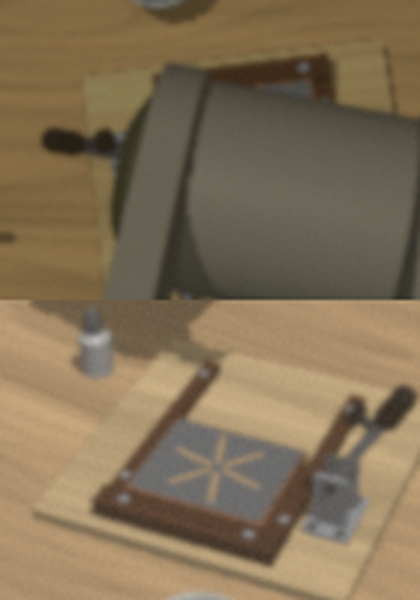

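apply_moves([
  [0,-1.7,3.18,0,0],
  [0,-1.7,3.18,0,0],
  [0,-1.7,3.18,0,0],
  [0,-1.7,3.18,0,0],
  [0,-1.7,3.18,0,0],
  [0,-1.7,3.18,0,0],
  [0,0,0,0,0],
])

```text
time_s: 7.62
eef_pos: [582.0, 239.0, 213.2]
ee_rot: [-0.001, -0.073, 0.997, 0.001]
force: [-0.3, 0.7, 0.3]
grip_width: 0.0
```

apply_moves([
  [0,0,0,0,0.12],
  [0,0,0,0,0.12],
  [0,0,0,0,0.12],
  [0,0,0,0,0.12],
  [0,0,0,0,0.12],
  [0,0,0,0,0.12],
  [0,0,0,0,0.12],
  [0,0,0,0,0.12],
  [0,0,0,0,0.12],
  [0,0,0,0,0.12],
  [0,0,0,0,0.12],
  [0,0,0,0,0.12],
])

```text
time_s: 8.62
eef_pos: [581.6, 233.7, 214.2]
ee_rot: [-0.001, 0.607, 0.795, -0.001]
force: [0.4, -0.4, -0.1]
grip_width: 0.001
```

apply_moves([
  [0,0,0,0,0.12],
  [0,0,0,0,0.01],
  [0,0,0,0,0],
])

```text
time_s: 8.87
eef_pos: [581.7, 233.8, 214.8]
ee_rot: [-0.001, 0.654, 0.757, -0.001]
force: [-0.2, -0.7, -0.1]
grip_width: 0.002
```

```bash
python3 - <<'E'
from h import *
import cv2
show((44,190,121))
a=ctrl.capture("top")[145:245,220:360,::-1];b=ctrl.capture("scene")[165:265,250:390,::-1]
cv2.imwrite("pics/c6.png",cv2.resize(np.hstack([a,b]),None,fx=2.8,fy=2.8,interpolation=cv2.INTER_CUBIC))
E
```

```text
t 8.8667 J [ 40.7 190.5 214.8] w [581.7 233.8 214.8] toolx yaw-jig -1.567 F jig [-0.3 -0.7] -0.1 grip 0.0 tip 11.0
 tool shift cm [-0.05  0.35  9.38]
```

View pics/c6.png

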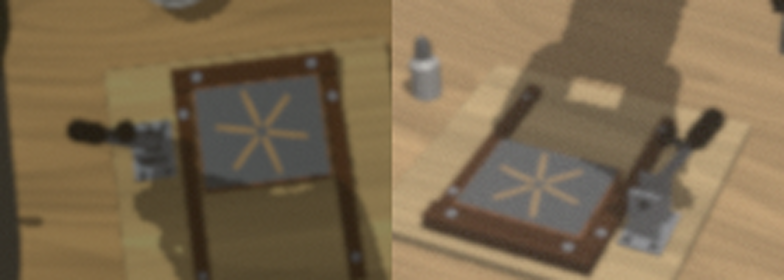

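```bash
python3 - <<'E'
from h import *
print(inJ(ray("top",(244.8,191.4),143)),inJ(ray("top",(268,192),75)))
print(inJ(ray("scene",(365,206.5),143)))
# plate centre from crop0 top (180,217)
print(inJ(ray("top",uc((182,220),(230,145)),16)))
E
```

```text
[ 42.78344248 140.09956368 143.        ] [48.95277338 98.31184702 75.        ]
[ 51.48360736 140.29301027 143.        ]
[39.85578394 88.15702702 16.        ]
```

apply_moves([
  [0,0,0.4,1.5,0],
  [0,0,0,2.5,0],
  [0,0,0,2.5,0],
  [0,0,0,2,0],
  [0,0,0,0.9,0],
  [0,0,0,0,0],
  [0,-0.7,0,0,0],
  [0,-0.7,0,0,0],
  [0,-0.7,0,0,0],
  [0,-0.5,0,0,0],
  [0,-0.5,0,0,0],
  [0,0,0,0,0],
])

```text
time_s: 9.97
eef_pos: [590.8, 202.8, 122.7]
ee_rot: [0.0, 0.655, 0.755, 0.0]
force: [-0.9, -0.3, -0.2]
grip_width: -0.003
```

```bash
python3 - <<'E'
from h import *
import cv2
show((44,60,121))
b=ctrl.capture("scene")[125:265,250:390,::-1]
cv2.imwrite("pics/c7.png",cv2.resize(b,None,fx=4,fy=4,interpolation=cv2.INTER_CUBIC))
E
```

```text
t 9.9667 J [ 45.3 158.4 122.7] w [590.8 202.8 122.7] toolx yaw-jig -1.571 F jig [-0.9 -0.2] -0.2 grip -0.0 tip 11.0
 tool shift cm [-9.84 -0.13  0.17]
```

View pics/c7.png

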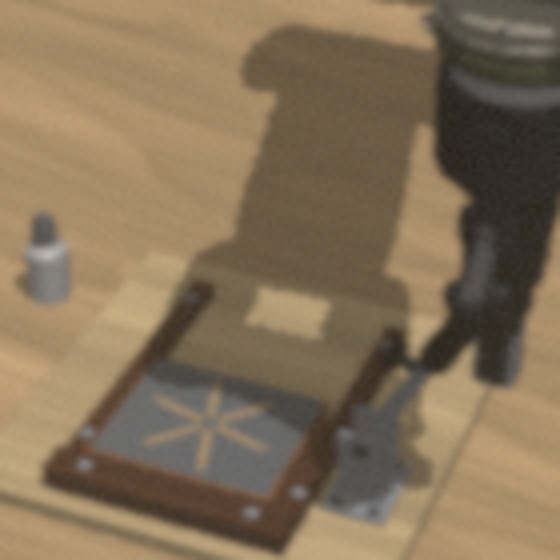

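The finger at about (500,370) stands just left of the grip and overlaps it in height. I'll push now.

apply_moves([
  [0,-0.5,0,0,0],
  [0,-0.5,0,0,0],
  [0,-0.5,0,0,0],
  [0,-0.5,0,0,0],
  [0,-0.5,0,0,0],
  [0,-0.5,0,0,0],
])

```text
time_s: 10.52
eef_pos: [594.7, 173.9, 122.4]
ee_rot: [0.0, 0.655, 0.756, 0.0]
force: [-0.8, 3.7, 2.8]
grip_width: 0.003
```

```bash
python3 - <<'E'
from h import *
import cv2
show((44,60,121))
b=ctrl.capture("scene")[125:265,250:390,::-1]
cv2.imwrite("pics/c8.png",cv2.resize(b,None,fx=4,fy=4,interpolation=cv2.INTER_CUBIC))
E
```

```text
t 10.5167 J [ 45.1 129.4 122.4] w [594.7 173.9 122.4] toolx yaw-jig -1.57 F jig [-0.2  3.8] 2.8 grip 0.0 tip 11.0
 tool shift cm [-6.94 -0.12  0.14]
```

View pics/c8.png

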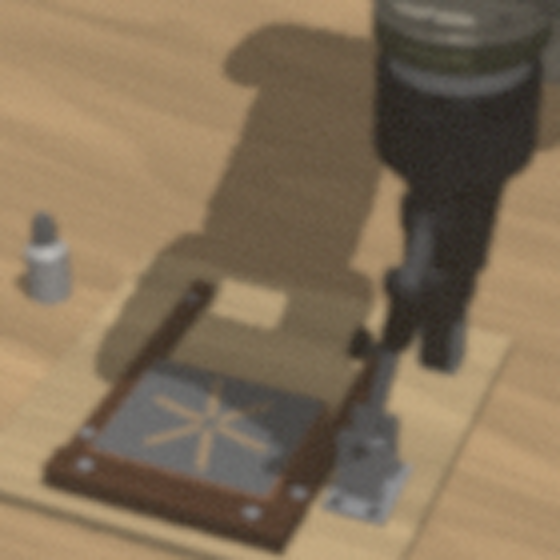

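The lever is following the finger, at 3.8 N. I'll keep going.

apply_moves([
  [0,-0.6,0,0,0],
  [0,-0.6,0,0,0],
  [0,-0.6,0,0,0],
  [0,-0.6,0,0,0],
  [0,-0.6,0,0,0],
  [0,-0.6,0,0,0],
  [0,-0.6,0,0,0],
  [0,-0.6,0,0,0],
])

```text
time_s: 11.23
eef_pos: [601.4, 125.9, 121.9]
ee_rot: [-0.0, 0.655, 0.756, -0.0]
force: [-0.5, 1.2, -0.6]
grip_width: -0.001
```

```bash
python3 - <<'E'
from h import *
import cv2
show((44,60,121))
b=ctrl.capture("scene")[125:265,250:390,::-1]
cv2.imwrite("pics/c9.png",cv2.resize(b,None,fx=4,fy=4,interpolation=cv2.INTER_CUBIC))
E
```

```text
t 11.2333 J [ 44.9  80.8 121.9] w [601.4 125.9 121.9] toolx yaw-jig -1.57 F jig [-0.3  1.2] -0.6 grip -0.0 tip 11.0
 tool shift cm [-2.08 -0.09  0.09]
```

View pics/c9.png

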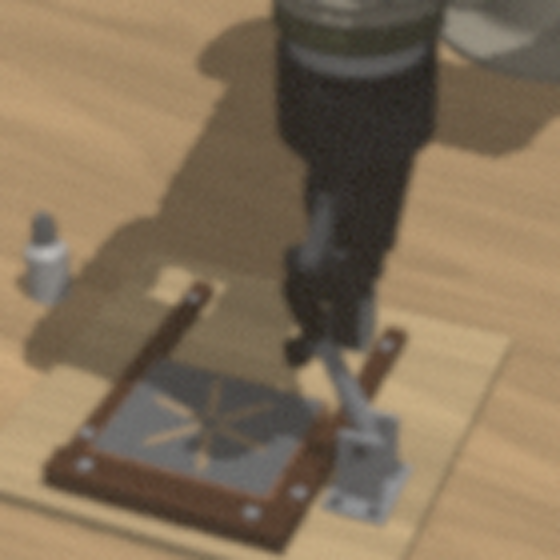

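apply_moves([
  [0,-0.6,0,0,0],
  [0,-0.6,0,0,0],
  [0,-0.6,0,0,0],
  [0,-0.6,0,0,0],
  [0,-0.4,0,0,0],
  [0,0,0,0,0],
])

```text
time_s: 11.78
eef_pos: [605.7, 98.0, 122.3]
ee_rot: [0.0, 0.655, 0.756, -0.0]
force: [0.5, -0.2, 0.4]
grip_width: -0.005
```

```bash
python3 - <<'E'
from h import *
import cv2
show((44,60,121))
b=ctrl.capture("scene")[125:265,250:390,::-1]
cv2.imwrite("pics/c10.png",cv2.resize(b,None,fx=4,fy=4,interpolation=cv2.INTER_CUBIC))
E
```

```text
t 11.7833 J [ 45.2  52.7 122.3] w [605.7  98.  122.3] toolx yaw-jig -1.571 F jig [ 0.4 -0.3] 0.4 grip -0.0 tip 11.0
 tool shift cm [ 0.73 -0.12  0.13]
```

View pics/c10.png

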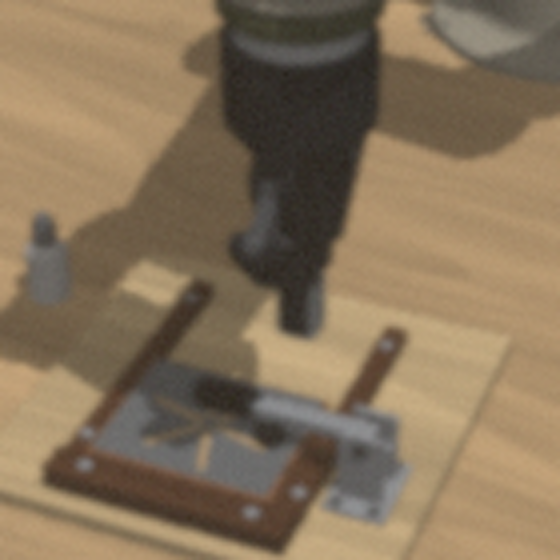

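The lever has snapped over. It lies level across the block, with the grip at (225,395) and the foot on the block. I'll retreat up and back and do a final check.

apply_moves([
  [0,0,0,-3,0],
  [0,0,0,-4,0],
  [0,0,0,-4,0],
  [0,0,-3,0,0],
  [0,0,-4,0,0],
  [0,0,-4,0,0],
  [0,0,-4,0,0],
  [0,0,-4,0,0],
  [0,0,0,0,0],
  [0,0,0,0,0],
  [0,0,0,0,0],
])

```text
time_s: 12.75
eef_pos: [418.1, 72.0, 232.9]
ee_rot: [0.001, 0.655, 0.756, 0.001]
force: [0.4, -0.4, 0.4]
grip_width: -0.003
```

```bash
python3 - <<'E'
from h import *
import cv2
show()
a=ctrl.capture("top");b=ctrl.capture("scene")
cv2.imwrite("pics/c11.png",cv2.resize(np.hstack([a[145:245,230:370],b[175:275,230:370]])[:,:,::-1],None,fx=2.8,fy=2.8,interpolation=cv2.INTER_CUBIC))
cv2.imwrite("pics/c12.png",b[:,:,::-1])
E
```

```text
t 12.75 J [-144.2   53.5  232.9] w [418.1  72.  232.9] toolx yaw-jig -1.57 F jig [ 0.4 -0.4] 0.4 grip -0.0 tip 11.0
```

View pics/c11.png

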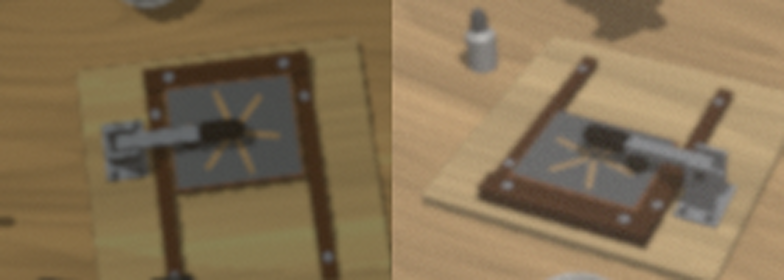

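View pics/c12.png

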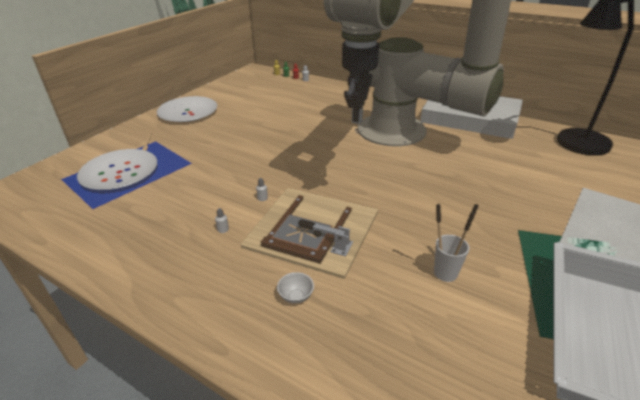

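The block sits against the stop with no gap in either view: top crop edge (230,80), scene crop edge (570,190). The lever is level over it, and the bottles and cups are where they started. I'm handing in the job.

```bash
python3 -c "
from rig import ctrl
print(ctrl.finish_job())"
```

```text
the job is handed in; nothing more can be done
None
```

The block is home against the end stop and the clamp is snapped down on it. I handed the job in at about 12.8 s of the 40 s allowed; no verdict is reported.

- **Block:** I pushed it along the channel with the fingers partly open. At the stop the tool stalled and the force rose to about 11 N. Neither camera view shows a gap between block and stop.
- **Clamp:** I pushed the lever over with shut fingers; the most I read while doing so was 3.8 N sideways (about 5 N in all). It snapped past centre by itself and lies level across the block, with its foot on it.
- **Bystanders:** the bottles and cups stand where they were. The gripper ended clear of everything.
- **Disagreement between cameras:** the top and scene views differed by about 4 mm on where the jig is. For that reason I relied on contact force and the pictures rather than coordinates to judge that the block was flush.

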